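Put the tumbler back in the display and ease the sprung glass flap shut

TASK

Raise the display case's glass flap fully with the red-handled lever on its side, take the tumbler from the steel tray and stand it upright in the case on the free green felt disc, then close the flap fully with the same lever. The flap is spring-loaded: keep hold of the lever and let it move slowly both ways, never letting the spring snap it, and do not touch the glass flap itself or disturb the other things.

Things in the scene. Friction and masses are not known exactly. Their poses are not given: they have to be found in the camera images.
- case: Fixed display case 190 x 330 mm; tumblers stand in a row along its y, 90 mm apart, 15 mm in front of its middle, on a plinth 20 mm high. Origin: centre of underside; x to the rear (hinge side), y along the row to the robot's left, z up. Glass end walls at y = +-162 mm, 132 mm high; front glass lip at x = -87 mm, only 50 mm high.
- flap (a joint): Glass flap angle, rad: 0 closed (flat on the case, 138 mm up), 1.7 fully raised (just past vertical), a stop at each end. Hinge along the case's rear top edge, 180 mm to the front edge. An over-centre spring pulls it shut below about 1.2 rad, open above; let go in between it snaps. Over 1.5 rad/s is a snap. Let go only at a stop.
- lever (a joint): Lever angle, rad: 0 up (flap closed), 0.85 fully down (flap fully raised); flap angle = 2 x lever angle always. Starting it takes about 10 N at the bar down from closed, about 4 N up from open. Past the middle the spring drives the bar on, away from a finger that only pushes, so it must be gripped.
- lever_bar (a point): Middle of the lever's red round handle bar, 14 mm diameter, 76 mm long, lying level along the case's y axis, turning freely on its own axis like a sleeve; the steel lever arm (12 mm thick) is at its left (+y) end, 46 mm from this point. When up it is about 162 mm above the sideboard, when fully down 47 mm.
- lever_pivot (a point): Point on the lever's pivot axis (along the case's y) level with the middle of the bar, 105 mm above the sideboard. The bar goes round it on an arc of radius 140 mm, from 0.42 rad above the horizontal (towards the robot, case -x) to 0.43 rad below.
- wing (a point): Middle of the front lower edge of a fixed clear-glass wing shelf over the lever, 264 mm above the sideboard, 125 mm wide (case y), reaching 162 mm to the rear from here, with a brass lantern on it (top at 349 mm) and two wooden rear posts. It leaves no room for a gripper pointing straight down on the bar: come tilted about 30 degrees, hand leaning back towards the robot.
- tumbler_center (a point): The tumbler to put away: amber crystal-look plastic, 100 mm tall, diameter 52 mm at the foot and 60 mm at the rim, wall 4 mm, about 0.13 kg; stands on the steel tray. The point is on its axis, half-way up (50 mm above the foot); z is its axis, up.
- disc: Green felt disc, 80 mm diameter, 3 mm thick, fixed on the case's plinth at the free place of the row. Origin: centre of its underside, 20 mm above the sideboard.
- tray: Stainless tray 170 x 170 x 12 mm, floor 4 mm thick; origin centre of underside.
- tumbler_b: Another such tumbler standing in the case; origin centre of its foot. Leave alone.
- tumbler_c: Another such tumbler standing in the case; origin centre of its foot. Leave alone.
- tin: Closed blue tin with a clasp, 104 x 144 x 76 mm; origin centre of underside. Bystander.
- mould: Orange silicone mould, 80 x 120 x 22 mm; origin centre of underside. Bystander.
- tongs: Steel tongs lying flat, 12 mm high, 200 mm long along their own x, 60 mm wide, in front of the lever; origin centre of underside. Bystander.
- flap_edge (a point): Middle of the front edge of the glass flap (180 x 324 x 8 mm, brass-edged). The flap is not to be touched by the robot; the lever is there to move it.
There are look-alikes about, which are no part of the job. What is shaped like the part that bears tumbler_center but blue or purple is not meant.

How it is judged (in metres and radians):
On the way, in this order (a step that is already met when the one before it is completed fails the run):
1. the flap is fully raised (value of joint flap above 1.6 rad), for 0.3 s.
2. the tumbler stands released on the felt disc, the flap still raised (horizontal distance between tumbler_center and disc below 0.018 m and z of tumbler_center in the frame of disc below 0.058 m and angle between tumbler_center's own z axis and vertical below 0.1 rad and contact force between the fingers and tumbler below 0.1 N and value of joint flap above 1.5 rad), for 0.2 s.
At the end, for the whole second after the job is handed in: The flap is closed (within 0.04 rad, 7 mm at its edge) and the tumbler stands upright (within 0.1 rad) and at rest on the felt disc, its centre within 18 mm of the disc's (value of joint flap below 0.04 rad and horizontal distance between tumbler_center and disc below 0.018 m and z of tumbler_center in the frame of disc below 0.058 m and angle between tumbler_center's own z axis and vertical below 0.1 rad and linear speed of tumbler below 0.02 m/s); the robot touches nothing.
It fails at once if the flap snaps shut or open: faster than 1.5 rad/s while more than 0.08 rad from the stop it moves to ((velocity of joint flap below -1.5 rad/s and value of joint flap above 0.08 rad) or (velocity of joint flap above 1.5 rad/s and value of joint flap below 1.62 rad)).
It fails at once if the robot touches the glass flap (over 2 N) (contact force between any of the fingers, the arm and flap above 2 N).
It fails at once if another tumbler is moved more than 25 mm or tipped (distance of any of tumbler_b, tumbler_c from where it was at the start of the episode above 0.025 m or angle between any of tumbler_b, tumbler_c's own z axis and vertical above 0.3 rad).
It fails at once if tin, mould or tongs moved more than 30 mm (distance of any of tin, mould, tongs from where it was at the start of the episode above 0.03 m).
It fails at once if the tumbler is knocked over (angle between tumbler_center's own z axis and vertical above 0.8 rad).
It also fails if it takes over 72 s, if anything falls off the work surface, if the arm or the gripper's body presses on something with over 40 N, if the wrist force passes 120 N, or if a joint passes its speed limit or range.

ROBOT

A 6-joint arm with a two-finger parallel gripper is mounted at the origin on the work surface. World frame = base frame: x ahead of the robot, y to its left, z up, the work surface at z = 0. Lengths are in mm, angles in rad, forces in N, time in s.
With the tool pointing down it reaches from about 275 to 1000 mm from the base axis. Payload 8.4 kg.
Tool frame: the origin (TCP) lies midway between the tips of the shut fingers; the grasp point (between the pads) lies 19 mm behind it; z points along the fingers, y is the line along which they close (so a half turn about z gives the same grasp; the last joint's range is limited). The gripper opens to 85 mm and grips with 20 to 120 N. Pads are 22 mm wide; open, the fingers measure 114 mm over their backs; the gripper's body (76 mm by 85 mm) begins 54 mm behind the grasp point. The pads swing forward as they close: fully open they stand 13 mm farther back than shut.
Start: joints at [-0.002, 0.353, 1.633, -0, 1.155, -0.002], TCP at [625.002, -0, 231.281] pointing down, gripper open.
Joint ranges: [-2.63, 2.63], [-0.92, 2.1], [0.06, 2.66], [-1.3, 4.44], [0, 2.69], [-3.02, 3.02]. Speed limits (rad/s): [2.22, 2.22, 2.79, 3.14, 3.14, 3.14].

INTERFACE

Orientations are given as [roll, pitch, yaw] about the fixed x, y, z axes, in that order (R = Rz(yaw) Ry(pitch) Rx(roll)).
In Python, from rig import r gives the robot as it stands.
- The arm moves only by the shell command python3 -m inch 'ROWS' [OPENING] [FORCE]. ROWS is JSON, a list that holds one entry, the list of rows, each a list of 6 numbers: the shift along the tool's x, y, z scaled (see below), then the turn, a rotation vector about the tool's x, y, z scaled (see below). In form: [[[tx, ty, tz, wx, wy, wz], ...]]. A call has 1 to 8 rows; each row is the pose to reach, as a shift and turn from the pose commanded when the call began, along the tool's axes at that moment, turning the shorter way round; what a row does not reach only later rows make up. The controller multiplies each number of a shift by 20 cm and each number of a turn by pi rad. A row lasts 1/12 s, in which the tool goes at most 41.7 mm and 7.16 degrees, less where a joint would pass 70% of its speed; a pose out of reach is approached as far as the arm can. A call with a number of a shift or a turn outside -1 to 1 is refused whole. A call with a gripper value outside its range is refused whole. OPENING is the gripper's target within -1 to 1 (fully open at 1, half-way at 0, shut at -1), set as the call begins (- or left out, the last holds). The fingers move at their own pace and stop on an object; FORCE is the grip in N (left out, the last holds). Time passes only in rows, so rows that repeat a pose let the fingers close. It gives the time, the measured TCP pose, the force, the opening and the grip force at its end, in the units of the state.
- r.sense(): the state, without advancing time (a new reading comes with each control period).
- r.grab_frame(name): name is "scene" or "side" or "wrist"; returns the picture (400x640x3 uint8, red, green, blue); there is no depth.
- r.camera_info(name): a dict with "K" (3x3 intrinsics, pixels), "rvec" (rotation vector, rad) and "tvec" (3), from world to camera coordinates, as OpenCV has them; the wrist camera has in their place "mount" (4x4, takes a point from camera to tool coordinates, whose origin is the TCP and whose axes are the flange's). Camera axes: x right, y down, z forward; pixel columns grow to the right and rows downward; lengths in mm; the calibration is good to about 2 mm. A picture is of the moment at which its call begins: read the wrist's pose just before it. camera_info takes no time and is no camera call.
- r.sign_off(): hands the job in; it is judged then, once.
The state is a dict: "clock": time; "qpos": joint angles; "qvel": joint speeds; "joint_efforts": joint torques, N m; "eef_pos": TCP position; "tcp_rot": TCP orientation; "contact_force": force on the tool from outside, world axes, zero at the start; "wrist_torque": the same for the moment, N m; "opening": opening from 0.0 (shut) to 1.0 (fully open); "grasp_force": force on a finger pad.
Only numpy, scipy, OpenCV 4.12 (cv2) and the standard library are available. Lean on these libraries where they do the work, as an engineer would, in place of code of your own. Each camera call takes 0.05 s, during which the arm holds its last target. There are 200 camera calls.

## Working session

There is one attempt and no reset: what is moved stays moved. The work goes in short steps, Python scripts to look and compute and a shell command to move; the robot and the scene stay as the last step left them, time stands still between calls to the robot, and variables do not carry over. Pictures are saved under pics/ and viewed, at most 10 in all, crops included, and the job is handed in when it is done.

```bash
mkdir -p pics; ls; python3 - <<'E'
from rig import r
import cv2,numpy as np
for n in ["scene","side"]:
    im=r.grab_frame(n); cv2.imwrite(f"pics/{n}0.png",im[:,:,::-1]); 
    c=r.camera_info(n); print(n,c)
print(r.camera_info("wrist"))
print(r.sense())
E
```

```text
pics
scene {'K': array([[465.44401675,   0.        , 320.90311233],
       [  0.        , 465.44401675, 202.64490933],
       [  0.        ,   0.        ,   1.        ]]), 'rvec': array([ 0.1938034 ,  2.86255065, -1.17931388]), 'tvec': array([ 539.90880426,  117.58711973, 1614.7016658 ])}
side {'K': array([[459.71564709,   0.        , 326.39397087],
       [  0.        , 459.71564709, 200.03666399],
       [  0.        ,   0.        ,   1.        ]]), 'rvec': array([ 0.97624762, -2.49671265,  0.9987645 ]), 'tvec': array([ 317.2161612 ,  416.35852826, 1160.86553206])}
{'K': array([[281.73640332,   0.        , 318.57002142],
       [  0.        , 281.73640332, 199.25913049],
       [  0.        ,   0.        ,   1.        ]]), 'mount': array([[-7.78828901e-04, -9.46472074e-01, -3.22784768e-01,
         8.26090838e+01],
       [ 9.99999432e-01, -9.71807649e-04,  4.36700724e-04,
        -4.50838477e-01],
       [-7.27009747e-04, -3.22784245e-01,  9.46472294e-01,
        -1.41459116e+02],
       [ 0.00000000e+00,  0.00000000e+00,  0.00000000e+00,
         1.00000000e+00]])}
{'clock': 0.1, 'qpos': array([-2.40176699e-03,  3.53568377e-01,  1.63407455e+00,  3.74486920e-06,
        1.15522398e+00, -2.40600682e-03]), 'qvel': array([-1.11028520e-04, -1.59508670e-03,  3.03972372e-06,  1.44326236e-03,
       -2.18199548e-04, -2.32350264e-04]), 'joint_efforts': array([ 4.27485766e-04, -6.06356549e+01, -3.42817569e+01, -7.40920814e-05,
        3.91241178e-03, -4.99377973e-05]), 'eef_pos': array([6.24556191e+02, 1.13713485e-03, 2.30637005e+02]), 'tcp_rot': array([-3.14031842e+00, -6.49002770e-06,  1.57079905e+00]), 'contact_force': array([-0.66991686,  1.01343889, -1.03026418]), 'wrist_torque': array([0.02873025, 0.06594078, 0.00339809]), 'grasp_force': 0.0, 'opening': 1.0003140097434007}
```

View pics/scene0.png

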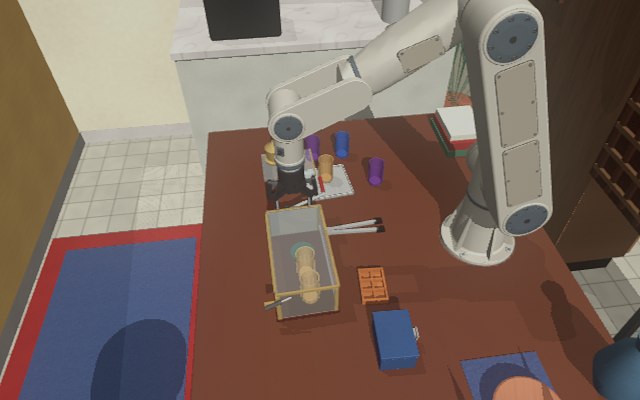

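View pics/side0.png

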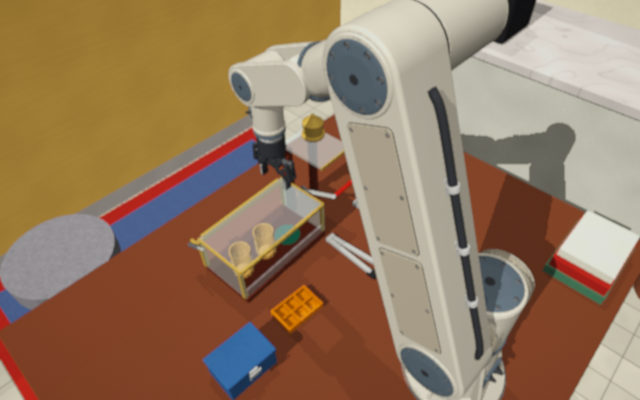

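The scene view shows the case around (303,262), with the green disc at (302,250), the red bar near (322,185), the amber tumbler at (327,167) on the tray, and the tongs at (355,227). The side view shows the case at (262,240), the disc at (288,233) and the red bar near (345,187).

```bash
cat > h.py <<'E'
from rig import r
import cv2,numpy as np
from scipy.spatial.transform import Rotation as Ro
def cam(n,s=None):
    c=r.camera_info(n)
    if n!="wrist":
        R=cv2.Rodrigues(c["rvec"])[0]; return c["K"],R.T,-R.T@np.ravel(c["tvec"])
    s=s or r.sense(); T=Ro.from_euler("xyz",s["tcp_rot"]).as_matrix(); M=c["mount"]
    return c["K"],T@M[:3,:3],T@M[:3,3]+s["eef_pos"]
def ray(C,u,v):
    d=C[1]@np.linalg.inv(C[0])@[u,v,1]; return C[2],d/np.linalg.norm(d)
def onz(C,u,v,z):
    o,d=ray(C,u,v); return o+d*(z-o[2])/d[2]
def tri(*rs):
    A=sum(np.eye(3)-np.outer(d,d) for o,d in rs); b=sum((np.eye(3)-np.outer(d,d))@o for o,d in rs)
    return np.linalg.solve(A,b)
def proj(C,p):
    q=C[0]@C[1].T@(np.array(p,float)-C[2]); return q[:2]/q[2]
E
python3 - <<'E'
from h import *
a=cv2.imread("pics/scene0.png")[120:330,230:400]; b=cv2.imread("pics/side0.png")[100:310,180:390]
a=cv2.resize(a,None,fx=2.35,fy=2.35,interpolation=2); b=cv2.resize(b,None,fx=1.88*1.0,fy=1.88,interpolation=2)
k=np.zeros((600,800,3),np.uint8); k[:a.shape[0],:a.shape[1]]=a; k[:b.shape[0],400:400+b.shape[1]]=b[:, :400]; cv2.imwrite("pics/crop.png",k)
for n in["scene","side"]:
    im=cv2.imread(f"pics/{n}0.png"); h=cv2.cvtColor(im,cv2.COLOR_BGR2HSV)
    for nm,lo,hi in[("red",(0,200,120),(4,255,255)),("red2",(175,200,120),(180,255,255)),("green",(65,80,40),(95,255,255)),("amber",(12,90,120),(24,255,255))]:
        m=cv2.inRange(h,lo,hi); N,l,s,c=cv2.connectedComponentsWithStats(m)
        print(n,nm,[(s[i].tolist(),c[i].round(1).tolist()) for i in range(1,N) if s[i,4]>12 and 180<c[i][0]<400 and 100<c[i][1]<330])
E
```

```text
scene red []
scene red2 []
scene green []
scene amber [([264, 140, 12, 26, 200], [269.8, 152.8]), ([318, 154, 16, 29, 370], [325.7, 167.2]), ([312, 160, 4, 10, 15], [313.6, 164.7]), ([264, 204, 77, 107, 1089], [303.9, 267.5]), ([303, 266, 8, 11, 32], [306.0, 271.6]), ([358, 268, 30, 36, 576], [371.9, 283.6]), ([276, 305, 7, 15, 64], [278.9, 312.0])]
side red [([335, 181, 16, 15, 82], [342.9, 188.1])]
side red2 []
side green [([282, 230, 18, 14, 120], [292.2, 237.8])]
side amber [([302, 114, 24, 28, 372], [312.5, 126.7]), ([320, 151, 24, 21, 114], [331.5, 161.1]), ([189, 176, 135, 123, 2261], [252.4, 239.0]), ([198, 250, 10, 18, 75], [202.5, 258.4]), ([270, 285, 54, 48, 1391], [296.6, 308.2])]
```

View pics/crop.png

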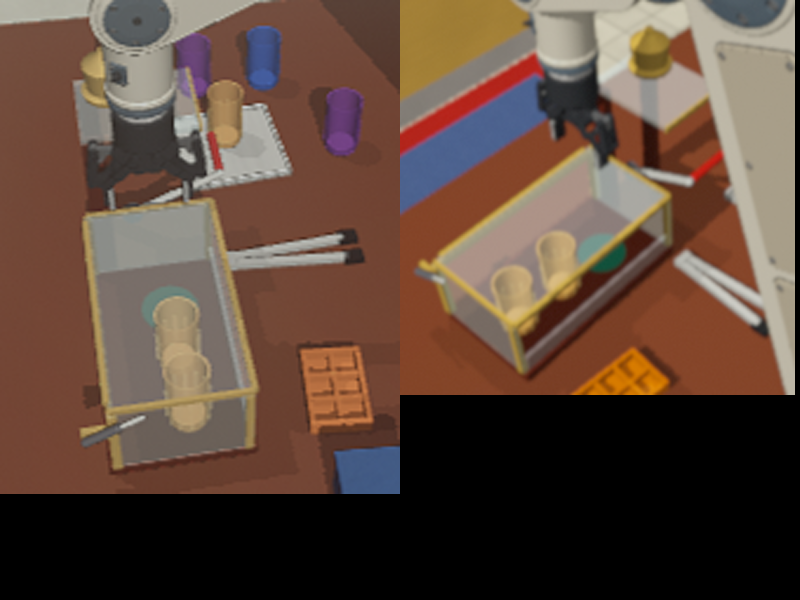

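The crop shows the flap corners at scene (266,211), (320,206), (338,284) and (276,294). The red bar runs from (319,177) to (324,191), the amber tumbler stands upright on the white tray at (326,167), and the disc is the place nearest the lever.

```bash
python3 - <<'E'
from h import *
np.set_printoptions(precision=1,suppress=True)
S=cam("scene");D=cam("side");print(S[2],D[2])
sc=[(266.2,210.6),(320.2,206),(338.5,283.8),(276,293.6)]; sd=[(282,180),(323.6,204),(243.8,270),(201,239)]
for a,b in zip(sc,sd): print(onz(S,*a,142),onz(D,*b,142),tri(ray(S,*a),ray(D,*b)))
print("bar");
for a in[(319.4,177.4),(323.6,191.5)]: print(onz(S,*a,165))
for b in[(334,195.7),(351,182)]: print(onz(D,*b,162))
im=cv2.imread("pics/scene0.png");h=cv2.cvtColor(im,cv2.COLOR_BGR2HSV)
for n,C,(x,y,w,hh) in[("scene",S,(300,165,40,40)),("side",D,(325,170,40,40))]:
    im=cv2.imread(f"pics/{n}0.png");h=cv2.cvtColor(im,cv2.COLOR_BGR2HSV)
    m=cv2.inRange(h,(0,170,90),(6,255,255))|cv2.inRange(h,(174,170,90),(180,255,255)); 
    k=np.zeros_like(m);k[y:y+hh,x:x+w]=255;m&=k
    p=np.argwhere(m)[:,::-1];print(n,len(p),p.mean(0) if len(p) else 0, cv2.minAreaRect(p.astype(np.float32)) if len(p) else 0, onz(C,*p.mean(0),162))
print("green")
for n,C in[("scene",S),("side",D)]:
    im=cv2.imread(f"pics/{n}0.png");h=cv2.cvtColor(im,cv2.COLOR_BGR2HSV);m=cv2.inRange(h,(65,45,40),(95,255,255));m[:220]=0;m[270:]=0;m[:,:270]=0;m[:,330:]=0
    p=np.argwhere(m)[:,::-1];print(n,len(p),p.min(0),p.max(0),onz(C,*((p.min(0)+p.max(0))/2),23))
# tumbler: columns extents of amber blob
im=cv2.imread("pics/scene0.png");h=cv2.cvtColor(im,cv2.COLOR_BGR2HSV);m=cv2.inRange(h,(10,80,90),(24,255,255))[150:190,310:345]
p=np.argwhere(m)[:,::-1]+[310,150]
print(p.min(0),p.max(0),p.mean(0)); print("tum",onz(S,*p.mean(0),54),onz(S,227/1+100,120+135/2.35,8), onz(S,230+225/2.35,120+90/2.35,104))
E
```

```text
[ 659.1  975.5 1235.6] [-116.7  577.9 1128.7]
[711.  -89.6 142. ] [693.7 -79.5 142. ] [710.  -95.4 128. ]
[534.1 -85.5 142. ] [528.2 -92.  142. ] [533.3 -96.7 132.6]
[522.6 225.8 142. ] [520.1 220.  142. ] [522.5 219.8 136.5]
[699.5 234.1 142. ] [687. 233. 142.] [699.4 226.7 128.3]
bar
[ 521.8 -199.3  165. ]
[ 516.9 -128.3  165. ]
[ 515.5 -123.6  162. ]
[ 516.5 -201.1  162. ]
scene 25 [321.1 184.7] ((320.9470520019531, 183.5117645263672), (13.558155059814453, 2.2777700424194336), 77.47119140625) [ 520.5 -165.3  162. ]
side 110 [342.8 188.1] ((343.077392578125, 187.5303955078125), (5.797694206237793, 20.366260528564453), 48.012786865234375) [ 517.6 -164.8  162. ]
green
scene 67 [291 243] [312 257] [608.7  -6.4  23. ]
side 229 [275 225] [299 243] [602.4  -2.2  23. ]
[310 150] [333 182] [324.8 166.9]
tum [ 479.2 -378.    54. ] [ 472.1 -367.     8. ] [ 476.4 -369.3  104. ]
```

```bash
cat >> h.py <<'E'
def Rt(tilt,yaw=0.035):  # tool x along case y, tool z down leaning forward
    return Ro.from_euler("z",yaw)*Ro.from_euler("y",-tilt)*Ro.from_euler("xyz",[np.pi,0,np.pi/2])
def go(p,R,p0=None,R0=None):
    s=r.sense(); p0=s["eef_pos"] if p0 is None else p0
    R0=Ro.from_euler("xyz",s["tcp_rot"]) if R0 is None else R0
    t=R0.inv().apply(np.array(p,float)-p0)/200; w=(R0.inv()*R).as_rotvec()/np.pi
    return np.r_[t,w].round(3).tolist()
E
python3 - <<'E'
from h import *
np.set_printoptions(precision=1,suppress=True)
S=cam("scene");D=cam("side")
print("wing",onz(S,311,149,264),onz(S,318,170,264),onz(D,321,168,264),onz(D,345,150.5,264))
print("tongs",onz(S,328,232,8),onz(S,382,222,8),onz(S,382,230,8),onz(D,330,238,8),onz(D,374,270,8))
s=r.sense();p0=s["eef_pos"];R0=Ro.from_euler("xyz",s["tcp_rot"])
R=Rt(np.pi/6);z=R.as_matrix()[:,2];bar=np.array([517.5,-164.5,162]);print(R.as_matrix())
print("back",go([470,0,270],R)); print("pre",go(bar+19*z-110*z,R)); 
E
```

```text
wing [ 544.1 -233.7  264. ] [ 534.4 -125.8  264. ] [ 548.3 -105.1  264. ] [ 548.6 -206.9  264. ]
tongs [508.2 -85.8   8. ] [ 311.3 -105.6    8. ] [319.7 -68.5   8. ] [501.1 -89.9   8. ] [323.8 -88.4   8. ]
[[-0.   0.9  0.5]
 [ 1.   0.   0. ]
 [ 0.   0.5 -0.9]]
back [-0.0, -0.773, -0.196, -0.167, 0.003, -0.011]
pre [-0.83, -0.763, -0.05, -0.167, 0.003, -0.011]
```

```bash
python3 -m inch '[[[0,-0.773,-0.196,-0.167,0.003,-0.011],[0,-0.773,-0.196,-0.167,0.003,-0.011],[0,-0.773,-0.196,-0.167,0.003,-0.011],[-0.83,-0.763,-0.05,-0.167,0.003,-0.011],[-0.83,-0.763,-0.05,-0.167,0.003,-0.011],[-0.83,-0.763,-0.05,-0.167,0.003,-0.011],[-0.83,-0.763,-0.05,-0.167,0.003,-0.011],[-0.83,-0.763,-0.05,-0.167,0.003,-0.011]]]' 0.2 60
python3 -m inch '[[[0,0,0,0,0,0],[0,0,0,0,0,0],[0,0,0,0,0,0]]]'
python3 - <<'E'
from h import *
s=r.sense();im=r.grab_frame("wrist");cv2.imwrite("pics/w1.png",im[:,:,::-1]);C=cam("wrist",s)
print(s["eef_pos"],s["tcp_rot"],s["opening"])
h=cv2.cvtColor(im,cv2.COLOR_RGB2HSV);m=cv2.inRange(h,(0,170,80),(6,255,255))|cv2.inRange(h,(174,170,80),(180,255,255))
N,l,st,c=cv2.connectedComponentsWithStats(m)
for i in range(1,N):
    if st[i,4]>80:
        p=np.argwhere(l==i)[:,::-1].astype(np.float32);rc=cv2.minAreaRect(p);print(st[i],rc)
        b=cv2.boxPoints(rc);print([onz(C,*q,162).round(1).tolist() for q in b],onz(C,*rc[0],163).round(1))
E
```

```text
clock: 0.77
eef_pos: [471.3, -167.2, 241.4]
tcp_rot: [2.615, 0.001, 1.607]
contact_force: [0.7, 0.5, -1.1]
opening: 0.6
grasp_force: 0.0
clock: 1.02
eef_pos: [472.1, -165.9, 241.0]
tcp_rot: [2.618, -0.001, 1.605]
contact_force: [0.2, 0.2, 0.4]
opening: 0.599
grasp_force: 0.0
[ 472.05869267 -165.94544796  240.95967545] [ 2.61773708e+00 -9.59936986e-04  1.60491535e+00] 0.5993766105038439
[ 313  164   16   85 1282] ((320.5, 206.0), (84.0, 15.0), 90.0)
[[510.2, -129.6, 162.0], [524.9, -130.6, 162.0], [528.6, -211.3, 162.0], [512.3, -207.4, 162.0]] [ 518.2 -167.2  163. ]
```

View pics/w1.png

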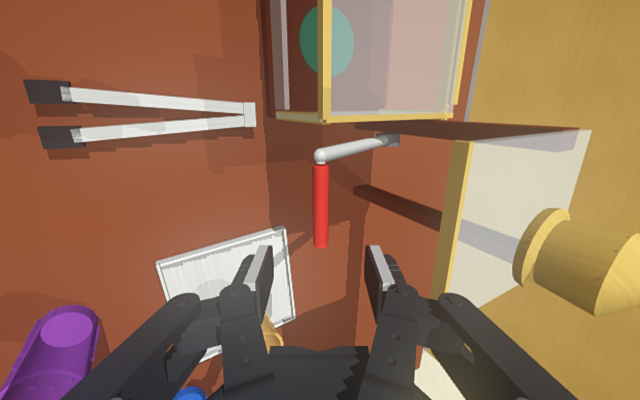

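The wrist view shows the red bar at (320,206), centred between the fingers and aligned with them. The disc is at (327,41), and the tongs (250,110) are clear to the left. I'll advance 110 mm along the tool axis and grip.

```bash
python3 -m inch '[[[0,0,0.2,0,0,0],[0,0,0.35,0,0,0],[0,0,0.45,0,0,0],[0,0,0.552,0,0,0],[0,0,0.552,0,0,0],[0,0,0.552,0,0,0]]]'
python3 -m inch '[[[0,0,0,0,0,0],[0,0,0,0,0,0],[0,0,0,0,0,0],[0,0,0,0,0,0],[0,0,0,0,0,0],[0,0,0,0,0,0],[0,0,0,0,0,0],[0,0,0,0,0,0]]]' -1 80
python3 - <<'E'
from h import *
s=r.sense();print(s["eef_pos"],s["opening"])
R=Ro.from_euler("xyz",s["tcp_rot"]).inv()
rows=[]
for th in np.linspace(0,.87,17):
    f=.415-th; d=np.array([-140*np.cos(f)+140*np.cos(.415),0,140*np.sin(f)-140*np.sin(.415)]); d[1]=d[0]*.035
    rows.append((R.apply(d)/200).round(3).tolist())
print(rows)
E
```

```text
clock: 1.57
eef_pos: [527.6, -161.8, 144.8]
tcp_rot: [2.619, -0.002, 1.609]
contact_force: [0.2, 0.0, -0.2]
opening: 0.603
grasp_force: 0.0
clock: 2.23
eef_pos: [527.9, -164.2, 146.9]
tcp_rot: [2.615, 0.0, 1.606]
contact_force: [-3.2, 2.1, 7.7]
opening: 0.131
grasp_force: 78.1
[ 527.92108697 -164.15549449  146.90833828] 0.13098998014171265
[[0.0, 0.0, 0.0], [0.0, -0.03, 0.023], [0.0, -0.059, 0.048], [0.0, -0.086, 0.074], [0.0, -0.112, 0.102], [0.0, -0.137, 0.131], [0.0, -0.16, 0.162], [0.0, -0.181, 0.194], [0.0, -0.2, 0.226], [0.0, -0.218, 0.26], [0.0, -0.233, 0.295], [0.0, -0.247, 0.33], [0.0, -0.259, 0.366], [0.0, -0.269, 0.403], [0.0, -0.277, 0.44], [0.0, -0.282, 0.478], [0.0, -0.286, 0.516]]
```

```bash
python3 -m inch '[[[0,-0.015,0.011,0,0,0],[0,-0.03,0.023,0,0,0],[0,-0.045,0.035,0,0,0],[0,-0.059,0.048,0,0,0],[0,-0.073,0.061,0,0,0],[0,-0.086,0.074,0,0,0],[0,-0.099,0.088,0,0,0],[0,-0.112,0.102,0,0,0]]]'

```

```text
clock: 2.9
eef_pos: [518.6, -164.4, 117.8]
tcp_rot: [2.615, 0.0, 1.606]
contact_force: [-3.6, 2.3, 7.6]
opening: 0.13
grasp_force: 78.2
```

```bash
python3 -m inch '[[[0,-0.013,0.014,0,0,0],[0,-0.025,0.029,0,0,0],[0,-0.037,0.044,0,0,0],[0,-0.048,0.06,0,0,0],[0,-0.059,0.076,0,0,0],[0,-0.069,0.092,0,0,0],[0,-0.079,0.108,0,0,0],[0,-0.088,0.124,0,0,0]]]'
python3 -m inch '[[[0,-0.009,0.017,0,0,0],[0,-0.018,0.034,0,0,0],[0,-0.026,0.051,0,0,0],[0,-0.033,0.069,0,0,0],[0,-0.04,0.086,0,0,0],[0,-0.047,0.104,0,0,0],[0,-0.053,0.122,0,0,0],[0,-0.059,0.14,0,0,0]]]'
python3 - <<'E'
from h import *
im=r.grab_frame("side");cv2.imwrite("pics/s1.png",cv2.resize(im[90:330,180:420,::-1],None,fx=2.4,fy=2.4))
E
```

```text
clock: 3.57
eef_pos: [515.8, -164.5, 87.2]
tcp_rot: [2.616, -0.0, 1.606]
contact_force: [-2.2, 0.9, 3.0]
opening: 0.135
grasp_force: 77.9
clock: 4.23
eef_pos: [519.7, -164.4, 56.9]
tcp_rot: [2.616, -0.0, 1.606]
contact_force: [0.8, 2.1, 1.2]
opening: 0.134
grasp_force: 77.9
```

View pics/s1.png

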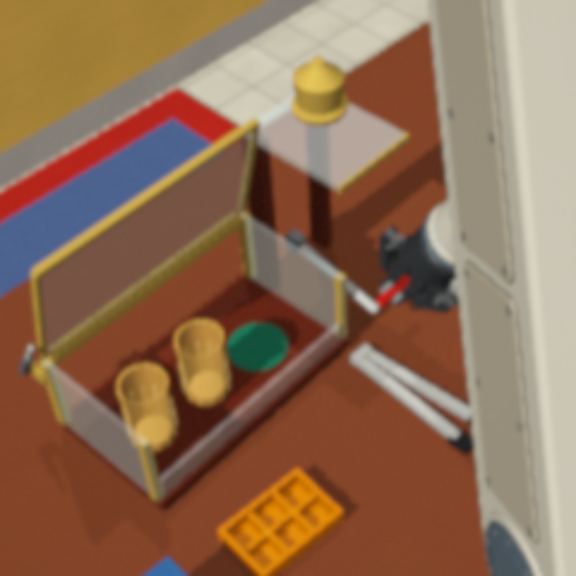

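The flap is about three-quarters raised (edge from (40,270) to (255,125)), and the lever is firmly gripped at (395,290). I'll follow the rest of the arc to the stop.

```bash
python3 -m inch '[[[0,-0.005,0.018,0,0,0],[0,-0.01,0.037,0,0,0],[0,-0.014,0.055,0,0,0],[0,-0.018,0.074,0,0,0],[0,-0.021,0.093,0,0,0],[0,-0.023,0.112,0,0,0],[0,-0.024,0.122,0,0,0],[0,-0.024,0.122,0,0,0]]]'

```

```text
clock: 4.95
eef_pos: [527.9, -164.1, 33.0]
tcp_rot: [2.617, -0.0, 1.606]
contact_force: [2.9, 1.1, -3.8]
opening: 0.132
grasp_force: 78.0
```

```bash
python3 -m inch '[[[0,-0.002,0.01,0,0,0],[0,-0.003,0.02,0,0,0],[0,-0.004,0.03,0,0,0],[0,-0.004,0.03,0,0,0],[0,-0.004,0.03,0,0,0],[0,-0.004,0.03,0,0,0]]]'
python3 - <<'E'
from h import *
s=r.sense();print(s["eef_pos"])
E
```

```text
clock: 5.45
eef_pos: [529.5, -164.1, 29.8]
tcp_rot: [2.613, 0.001, 1.606]
contact_force: [-25.9, 1.7, 46.0]
opening: 0.135
grasp_force: 84.4
[ 529.52337733 -164.08897974   29.8011744 ]
```

```bash
python3 -m inch '[[[0,0.004,-0.02,0,0,0],[0,0.004,-0.02,0,0,0],[0,0.004,-0.02,0,0,0],[0,0.004,-0.02,0,0,0]]]' -0.1
python3 -m inch '[[[0,0,-0.05,0,0,0],[0,0,-0.15,0,0,0],[0,0,-0.3,0,0,0],[0,0,-0.45,0,0,0],[0,0,-0.6,0,0,0],[0,0,-0.8,0,0,0],[0,0,-0.8,0,0,0]]]'
python3 - <<'E'
from h import *
s=r.sense();im=r.grab_frame("wrist");cv2.imwrite("pics/w2.png",im[:,:,::-1]);C=cam("wrist",s)
cv2.imwrite("pics/s2.png",r.grab_frame("side")[:,:,::-1]);cv2.imwrite("pics/sc2.png",r.grab_frame("scene")[:,:,::-1])
h=cv2.cvtColor(im,cv2.COLOR_RGB2HSV)
for nm,lo,hi,z in[("green",(70,45,40),(95,255,255),23),("red",(0,170,80),(6,255,255),47)]:
    m=cv2.inRange(h,lo,hi);p=cv2.findContours(m,0,2)[0];p=max(p,key=cv2.contourArea);rc=cv2.fitEllipse(p);print(nm,rc,onz(C,*rc[0],z).round(1), np.array([onz(C,*q,z) for q in p[:,0]]).min(0).round(1),np.array([onz(C,*q,z) for q in p[:,0]]).max(0).round(1))
for n in["side","scene"]:
    C=cam(n);h=cv2.cvtColor(cv2.imread("pics/"+("s2" if n=="side" else "sc2")+".png"),cv2.COLOR_BGR2HSV);m=cv2.inRange(h,(65,60,40),(95,255,255));m[:215]=0;m[270:]=0;m[:,:260]=0;m[:,330:]=0
    p=max(cv2.findContours(m,0,2)[0],key=cv2.contourArea);q=np.array([onz(C,*a,23) for a in p[:,0]]);print(n,len(p),q.min(0).round(1),q.max(0).round(1),onz(C,*cv2.fitEllipse(p)[0],23).round(1))
E
```

```text
clock: 5.78
eef_pos: [528.6, -164.2, 31.3]
tcp_rot: [2.617, 0.0, 1.606]
contact_force: [0.2, 0.1, 0.7]
opening: 0.453
grasp_force: 0.0
clock: 6.37
eef_pos: [447.3, -167.1, 170.9]
tcp_rot: [2.618, 0.001, 1.606]
contact_force: [0.5, -0.0, -0.6]
opening: 0.448
grasp_force: 0.0
green ((378.8180847167969, 30.091773986816406), (56.0568733215332, 82.11469268798828), 178.9943389892578) [601.9  -3.9  23. ] [564.3 -44.8  23. ] [644.9  28.5  23. ]
red ((422.1519775390625, 36.821258544921875), (42.19892501831055, 96.1944580078125), 5.375027656555176) [643.6  -8.9  47. ] [606.9 -63.4  47. ] [677.6  31.8  47. ]
side 34 [564.1 -41.2  23. ] [641.7  36.4  23. ] [602.6  -1.8  23. ]
scene 32 [569.2 -40.7  23. ] [644.9  24.   23. ] [601.2   9.   23. ]
```

View pics/w2.png

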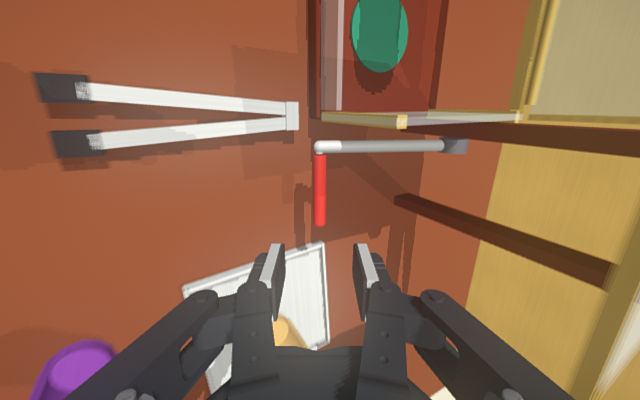

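The disc (379,30) measures about (603,-3), and its extents match the 80 mm diameter. The lever is down at (380,147) and the amber tumbler shows at (283,330). Next I go above the tumbler, pointing straight down.

```bash
python3 - <<'E'
from h import *
print(go([460,-170,280],Rt(0)));print(go([475,-370,240],Rt(0)))
E
```

```text
[-0.016, 0.322, -0.443, 0.168, 0.001, 0.0]
[-1.017, 0.254, -0.248, 0.168, 0.001, 0.0]
```

```bash
python3 -m inch '[[[-0.015,0.322,-0.443,0.168,0,0],[-0.015,0.322,-0.443,0.168,0,0],[-0.99,0.254,-0.248,0.168,0,0],[-0.99,0.254,-0.248,0.168,0,0],[-0.99,0.254,-0.248,0.168,0,0],[-0.99,0.254,-0.248,0.168,0,0],[-0.99,0.254,-0.248,0.168,0,0],[-0.99,0.254,-0.248,0.168,0,0]]]' 1 30
python3 -m inch '[[[0,0,0,0,0,0],[0,0,0,0,0,0],[0,0,0,0,0,0]]]'
python3 - <<'E'
from h import *
s=r.sense();im=r.grab_frame("wrist");cv2.imwrite("pics/w3.png",im[:,:,::-1]);C=cam("wrist",s)
h=cv2.cvtColor(im,cv2.COLOR_RGB2HSV)
m=cv2.inRange(h,(10,90,90),(24,255,255))
for p in cv2.findContours(m,0,2)[0]:
    if cv2.contourArea(p)>300:
        x,y,w,hh=cv2.boundingRect(p);print((x,y,w,hh),onz(C,x+w/2,y+hh/2,54).round(1))
print([proj(C,q).round(0).tolist() for q in [(475,-370,104),(475,-370,4)]])
E
```

```text
clock: 7.18
eef_pos: [477.7, -369.3, 236.2]
tcp_rot: [-3.14, -0.0, 1.607]
contact_force: [-0.5, 0.3, -0.2]
opening: 1.001
grasp_force: 0.0
clock: 7.43
eef_pos: [474.5, -362.4, 236.3]
tcp_rot: [-3.137, -0.003, 1.608]
contact_force: [0.4, -0.0, -0.4]
opening: 0.999
grasp_force: 0.0
(19, 369, 43, 31) [  49.8 -712.1   54. ]
(607, 336, 33, 64) [ 945.3 -641.8   54. ]
(294, 153, 57, 69) [ 478.5 -374.6   54. ]
[[320.0, 197.0], [320.0, 174.0]]
```

View pics/w3.png

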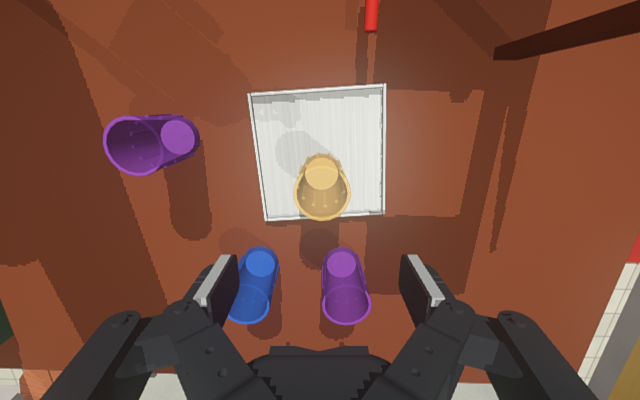

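The amber rim is centred at (322,191) and the foot at (322,172), which puts the tumbler at about (477,-365.5) upright on the tray. The blue and purple ones, (250,285) and (345,285), are outside the fingers' path.

```bash
python3 -m inch '[[[-0.015,0.0125,0.2,0,0,0],[-0.015,0.0125,0.4,0,0,0],[-0.015,0.0125,0.6,0,0,0],[-0.015,0.0125,0.75,0,0,0],[-0.015,0.0125,0.85,0,0,0],[-0.015,0.0125,0.92,0,0,0],[-0.015,0.0125,0.92,0,0,0],[-0.015,0.0125,0.92,0,0,0]]]'
python3 -m inch '[[[0,0,0,0,0,0],[0,0,0,0,0,0],[0,0,0,0,0,0],[0,0,0,0,0,0],[0,0,0,0,0,0],[0,0,0,0,0,0],[0,0,0,0,0,0]]]' -1 35
```

```text
clock: 8.15
eef_pos: [476.4, -365.8, 53.7]
tcp_rot: [-3.138, -0.001, 1.607]
contact_force: [1.1, -0.6, 0.2]
opening: 1.0
grasp_force: 0.0
clock: 8.73
eef_pos: [477.5, -367.5, 55.8]
tcp_rot: [-3.141, 0.001, 1.606]
contact_force: [-0.7, 0.8, 5.0]
opening: 0.673
grasp_force: 36.5
```

```bash
python3 -m inch '[[[0,0,-0.05,0,0,0],[0,0,-0.2,0,0,0],[0,0,-0.4,0,0,0],[0,0,-0.6,0,0,0],[0,0,-0.75,0,0,0],[0,0,-0.9,0,0,0],[0,0,-0.9,0,0,0]]]'
python3 -m inch '[[[0.1,0,0,0,0,0],[0.25,0,0,0,0,0],[0.4,0,0,0,0,0],[0.55,0.01,0,0,0,0],[0.7,0.02,0,0,0,0],[0.85,0.03,0,0,0,0],[0.95,0.03,0,0,0,0],[0.95,0.03,0,0,0,0]]]'
python3 -m inch '[[[0.1,0,0,0,0,0],[0.25,0,0,0,0,0],[0.4,0,0,0,0,0],[0.55,0.01,0,0,0,0],[0.7,0.02,0,0,0,0],[0.8,0.03,0,0,0,0],[0.87,0.03,0,0,0,0],[0.87,0.03,0,0,0,0]]]'
python3 -m inch '[[[0,0,0,0,0,0],[0,0,0,0,0,0],[0,0,0,0,0,0]]]'
python3 - <<'E'
from h import *
print(go([603,-3,235],Rt(0)))
E
```

```text
clock: 9.32
eef_pos: [479.7, -368.9, 242.0]
tcp_rot: [3.136, 0.007, 1.606]
contact_force: [1.8, -1.0, -1.3]
opening: 0.668
grasp_force: 38.2
clock: 9.98
eef_pos: [475.7, -173.5, 234.3]
tcp_rot: [-3.138, -0.002, 1.608]
contact_force: [-0.7, -0.0, -1.2]
opening: 0.673
grasp_force: 38.2
clock: 10.65
eef_pos: [476.2, -1.0, 234.3]
tcp_rot: [-3.139, -0.001, 1.608]
contact_force: [0.1, 0.7, -1.9]
opening: 0.671
grasp_force: 38.2
clock: 10.9
eef_pos: [476.3, -3.7, 234.1]
tcp_rot: [-3.139, 0.0, 1.605]
contact_force: [-0.3, 0.4, -1.6]
opening: 0.666
grasp_force: 38.2
[-0.018, 0.633, -0.006, -0.001, 0.0, -0.0]
```

```bash
python3 -m inch '[[[0,0.1,0,0,0,0],[-0.005,0.25,0,0,0,0],[-0.01,0.4,0,0,0,0],[-0.015,0.52,0,0,0,0],[-0.018,0.6,0,0,0,0],[-0.018,0.633,0,0,0,0],[-0.018,0.633,0,0,0,0],[-0.018,0.633,0,0,0,0]]]'
python3 - <<'E'
from h import *
s=r.sense();print(s["eef_pos"])
im=np.hstack([r.grab_frame("side")[100:340,170:390],r.grab_frame("scene")[120:360,220:400]])
cv2.imwrite("pics/c4.png",cv2.resize(im[:,:,::-1],None,fx=2,fy=2,interpolation=2))
w=r.grab_frame("wrist");cv2.imwrite("pics/w4.png",w[:,:,::-1]);C=cam("wrist",s)
m=cv2.inRange(cv2.cvtColor(w,cv2.COLOR_RGB2HSV),(65,45,30),(98,255,255));p=np.argwhere(m)[:,::-1]
q=np.array([onz(C,*a,23) for a in p]);q=q[(abs(q[:,0]-603)<60)&(abs(q[:,1]+3)<60)]
if len(q): print(len(q),q.min(0),q.max(0))
E
```

```text
clock: 11.57
eef_pos: [602.1, -2.5, 233.1]
tcp_rot: [-3.137, -0.0, 1.605]
contact_force: [-0.6, 0.9, -1.7]
opening: 0.674
grasp_force: 38.3
[602.05412144  -2.50007121 233.13943389]
2350 [566.89854234 -31.43315052  23.        ] [645.29730654  33.99165687  23.        ]
```

View pics/c4.png

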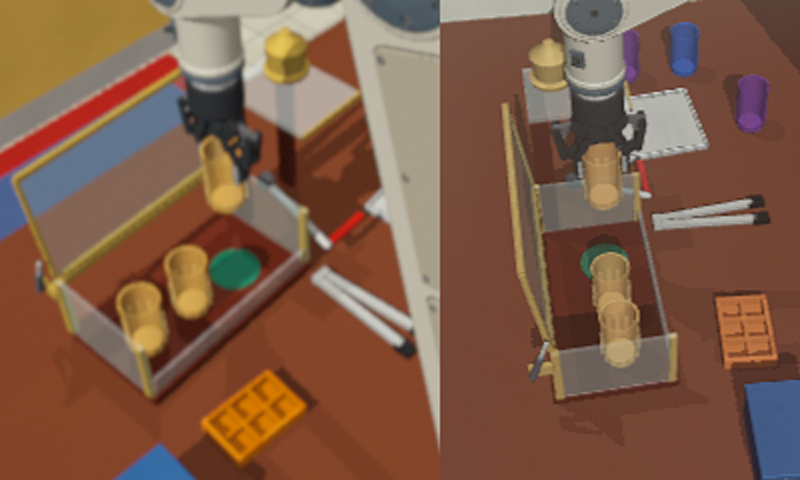

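The held tumbler hangs upright above the case (side crop (225,185)) with the flap raised behind it, and the disc (235,268) is clear. I'll lower it now.

```bash
python3 -m inch '[[[-0.005,0.01,0.1,0,0,0],[-0.007,0.01,0.25,0,0,0],[-0.007,0.01,0.4,0,0,0],[-0.007,0.01,0.55,0,0,0],[-0.007,0.01,0.68,0,0,0],[-0.007,0.01,0.75,0,0,0],[-0.007,0.01,0.775,0,0,0],[-0.007,0.01,0.775,0,0,0]]]'
python3 -m inch '[[[0,0,0.005,0,0,0],[0,0,0.01,0,0,0],[0,0,0.013,0,0,0],[0,0,0.013,0,0,0]]]'
```

```text
clock: 12.38
eef_pos: [603.2, -3.2, 77.8]
tcp_rot: [-3.136, -0.0, 1.606]
contact_force: [-0.5, -0.2, -1.3]
opening: 0.674
grasp_force: 38.3
clock: 12.72
eef_pos: [605.1, -3.2, 77.0]
tcp_rot: [-3.14, -0.0, 1.606]
contact_force: [0.1, 0.2, -1.8]
opening: 0.671
grasp_force: 38.3
```

```bash
python3 -m inch '[[[0,0,0.004,0,0,0],[0,0,0.008,0,0,0],[0,0,0.012,0,0,0],[0,0,0.012,0,0,0],[0,0,0.012,0,0,0]]]'
```

```text
clock: 13.13
eef_pos: [604.8, -3.2, 74.8]
tcp_rot: [-3.139, -0.0, 1.606]
contact_force: [-2.8, 0.9, 10.5]
opening: 0.668
grasp_force: 38.6
```

```bash
python3 -m inch '[[[0,0,-0.004,0,0,0],[0,0,-0.004,0,0,0],[0,0,-0.004,0,0,0],[0,0,-0.004,0,0,0],[0,0,-0.004,0,0,0],[0,0,-0.004,0,0,0]]]' 1
python3 -m inch '[[[0,0,-0.05,0,0,0],[0,0,-0.15,0,0,0],[0,0,-0.3,0,0,0],[0,0,-0.45,0,0,0],[0,0,-0.6,0,0,0],[0,0,-0.8,0,0,0],[0,0,-0.8,0,0,0],[0,0,-0.8,0,0,0]]]'
python3 - <<'E'
from h import *
s=r.sense();w=r.grab_frame("wrist");C=cam("wrist",s)
im=np.hstack([r.grab_frame("side")[100:340,170:390],cv2.resize(w,None,fx=.6,fy=.6)[:240,100:280]])
cv2.imwrite("pics/c5.png",cv2.resize(im[:,:,::-1],None,fx=2,fy=2,interpolation=2))
R=Rt(np.pi/6);z=R.as_matrix()[:,2];g=np.array([529.5,-164.1,30.5])
print(go([460,0,270],R)); print(go(g-140*z,R),(g-140*z))
E
```

```text
clock: 13.63
eef_pos: [604.4, -3.2, 74.3]
tcp_rot: [-3.138, -0.0, 1.606]
contact_force: [-0.6, -0.0, 0.8]
opening: 0.999
grasp_force: 0.0
clock: 14.3
eef_pos: [606.6, -3.2, 238.0]
tcp_rot: [3.139, 0.0, 1.606]
contact_force: [-0.1, -0.2, 0.4]
opening: 1.002
grasp_force: 0.0
[0.042, -0.722, -0.176, -0.168, -0.0, 0.0]
[-0.791, -0.752, 0.416, -0.168, -0.0, 0.0] [ 459.54287062 -166.54949982  151.74355653]
```

View pics/c5.png

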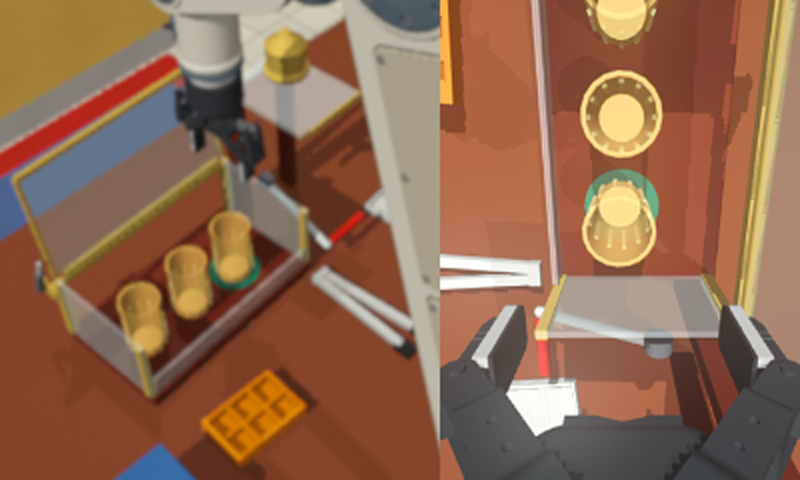

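The tumbler stands upright on the disc: its foot at (625,203) is centred in the green ring. Next I go back to the lever bar along the same approach.

```bash
python3 -m inch '[[[0,-0.2,-0.17,0,0,0],[0.02,-0.4,-0.17,-0.05,0,0],[0.04,-0.6,-0.176,-0.1,0,0],[0.04,-0.722,-0.176,-0.168,0,0],[0.04,-0.722,-0.176,-0.168,0,0],[0.04,-0.722,-0.176,-0.168,0,0],[0.04,-0.722,-0.176,-0.168,0,0]]]' 0
python3 - <<'E'
from h import *
R=Rt(np.pi/6);z=R.as_matrix()[:,2];g=np.array([529.5,-164.1,30.5])
print(r.sense()["eef_pos"],go(g-200*z,R))
E
```

```text
clock: 14.98
eef_pos: [456.6, -0.3, 267.6]
tcp_rot: [2.619, -0.0, 1.606]
contact_force: [-0.3, -0.4, -0.7]
opening: 0.497
grasp_force: 0.0
[ 4.56638588e+02 -3.06480486e-01  2.67595763e+02] [-0.831, -0.302, 0.194, -0.0, -0.0, 0.0]
```

```bash
python3 -m inch '[[[-0.2,-0.1,0.05,0,0,0],[-0.4,-0.2,0.1,0,0,0],[-0.6,-0.3,0.19,0,0,0],[-0.78,-0.302,0.194,0,0,0],[-0.831,-0.302,0.194,0,0,0],[-0.831,-0.302,0.194,0,0,0],[-0.831,-0.302,0.194,0,0,0],[-0.831,-0.302,0.194,0,0,0]]]'
python3 - <<'E'
from h import *
s=r.sense();w=r.grab_frame("wrist");C=cam("wrist",s)
h=cv2.cvtColor(w,cv2.COLOR_RGB2HSV);m=cv2.inRange(h,(0,170,80),(6,255,255))|cv2.inRange(h,(174,170,80),(180,255,255));m[:,:250]=0;m[:,400:]=0
p=max(cv2.findContours(m,0,2)[0],key=cv2.contourArea);x,y,ww,hh=cv2.boundingRect(p);print(x,y,ww,hh,onz(C,x+ww/2,y+hh/2,47))
R=Rt(np.pi/6);g=np.array([529.5,-164.1,30.5]);print(s["eef_pos"],go(g,R))
E
```

```text
clock: 15.65
eef_pos: [433.8, -168.6, 205.1]
tcp_rot: [2.62, -0.003, 1.604]
contact_force: [-0.1, 0.5, 0.3]
opening: 0.502
grasp_force: 0.0
309 148 13 64 [ 519.70696464 -168.49191197   47.        ]
[ 433.77208977 -168.64158795  205.14724928] [-0.001, -0.021, 0.997, -0.0, -0.001, -0.001]
```

```bash
python3 -m inch '[[[0,0,0.2,0,0,0],[0,0,0.4,0,0,0],[0,0,0.6,0,0,0],[0,0,0.75,0,0,0],[0,0,0.87,0,0,0],[0,0,0.95,0,0,0],[0,0,0.985,0,0,0],[0,0,0.985,0,0,0]]]'
python3 -m inch '[[[0,0,0,0,0,0],[0,0,0,0,0,0],[0,0,0,0,0,0],[0,0,0,0,0,0],[0,0,0,0,0,0],[0,0,0,0,0,0],[0,0,0,0,0,0],[0,0,0,0,0,0]]]' -1 80
python3 - <<'E'
from h import *
R=Ro.from_euler("xyz",r.sense()["tcp_rot"]).inv()
P=[];
for th in np.linspace(.85,-.01,33):
    f=.42-th; P.append(np.array([-140*np.cos(f),-140*np.cos(f)*.035,140*np.sin(f)]))
for k in range(0,32,8): print([(R.apply(P[i]-P[k])/200).round(3).tolist() for i in range(k+1,k+9)])
E
```

```text
clock: 16.37
eef_pos: [533.2, -161.9, 33.3]
tcp_rot: [2.619, -0.003, 1.609]
contact_force: [-1.1, 0.0, -0.1]
opening: 0.502
grasp_force: 0.0
clock: 17.03
eef_pos: [527.5, -163.1, 34.3]
tcp_rot: [2.624, 0.0, 1.606]
contact_force: [-10.9, 0.3, -10.7]
opening: 0.13
grasp_force: 77.9
[[0.0, 0.002, -0.019], [0.0, 0.004, -0.037], [0.0, 0.007, -0.056], [0.0, 0.011, -0.074], [0.0, 0.014, -0.093], [0.0, 0.019, -0.111], [0.0, 0.024, -0.129], [0.0, 0.029, -0.147]]
[[0.0, 0.006, -0.018], [0.0, 0.012, -0.036], [0.0, 0.019, -0.053], [0.0, 0.026, -0.07], [0.0, 0.034, -0.088], [0.0, 0.042, -0.105], [-0.0, 0.051, -0.121], [-0.0, 0.06, -0.138]]
[[-0.0, 0.01, -0.016], [-0.0, 0.019, -0.032], [-0.0, 0.03, -0.048], [-0.0, 0.041, -0.063], [-0.0, 0.052, -0.078], [-0.0, 0.064, -0.093], [-0.0, 0.076, -0.108], [-0.0, 0.088, -0.122]]
[[-0.0, 0.013, -0.014], [-0.0, 0.026, -0.027], [-0.0, 0.039, -0.04], [-0.0, 0.053, -0.053], [-0.0, 0.067, -0.065], [-0.0, 0.082, -0.077], [-0.0, 0.097, -0.089], [-0.0, 0.112, -0.1]]
```

```bash
python3 -m inch '[[[0,0.002,-0.019,0,0,0],[0,0.004,-0.037,0,0,0],[0,0.007,-0.056,0,0,0],[0,0.011,-0.074,0,0,0],[0,0.014,-0.093,0,0,0],[0,0.019,-0.111,0,0,0],[0,0.024,-0.129,0,0,0],[0,0.029,-0.147,0,0,0]]]'

```

```text
clock: 17.7
eef_pos: [518.0, -163.4, 63.0]
tcp_rot: [2.622, -0.0, 1.606]
contact_force: [-12.7, -0.5, -5.6]
opening: 0.134
grasp_force: 78.8
```

```bash
python3 -m inch '[[[0,0.006,-0.018,0,0,0],[0,0.012,-0.036,0,0,0],[0,0.019,-0.053,0,0,0],[0,0.026,-0.07,0,0,0],[0,0.034,-0.088,0,0,0],[0,0.042,-0.105,0,0,0],[0,0.051,-0.121,0,0,0],[0,0.06,-0.138,0,0,0]]]'
python3 -m inch '[[[0,0.01,-0.016,0,0,0],[0,0.019,-0.032,0,0,0],[0,0.03,-0.048,0,0,0],[0,0.041,-0.063,0,0,0],[0,0.052,-0.078,0,0,0],[0,0.064,-0.093,0,0,0],[0,0.076,-0.108,0,0,0],[0,0.088,-0.122,0,0,0]]]'
python3 -m inch '[[[0,0.013,-0.014,0,0,0],[0,0.026,-0.027,0,0,0],[0,0.039,-0.04,0,0,0],[0,0.053,-0.053,0,0,0],[0,0.067,-0.065,0,0,0],[0,0.082,-0.077,0,0,0],[0,0.097,-0.089,0,0,0],[0,0.112,-0.1,0,0,0]]]'
```

```text
clock: 18.37
eef_pos: [515.0, -163.5, 93.2]
tcp_rot: [2.621, -0.0, 1.607]
contact_force: [-15.9, -1.8, -0.0]
opening: 0.138
grasp_force: 79.4
clock: 19.03
eef_pos: [518.8, -163.3, 123.9]
tcp_rot: [2.62, -0.001, 1.607]
contact_force: [-16.7, -1.3, 7.6]
opening: 0.135
grasp_force: 80.1
clock: 19.7
eef_pos: [526.8, -162.5, 150.7]
tcp_rot: [2.623, -0.001, 1.608]
contact_force: [-1.4, -7.7, -36.9]
opening: 0.129
grasp_force: 77.8
```

```bash
python3 -m inch '[[[0,-0.003,0.005,0,0,0],[0,-0.003,0.005,0,0,0]]]'
python3 -m inch '[[[0,0,0,0,0,0],[0,0,0,0,0,0],[0,0,0,0,0,0],[0,0,0,0,0,0],[0,0,0,0,0,0]]]' 0.2
python3 -m inch '[[[0,0,-0.05,0,0,0],[0,0,-0.15,0,0,0],[0,0,-0.3,0,0,0],[0,0,-0.45,0,0,0],[0,0,-0.6,0,0,0],[0,0,-0.8,0,0,0],[0,0,-0.8,0,0,0],[0,0,-0.8,0,0,0]]]'
python3 - <<'E'
from h import *
im=np.hstack([r.grab_frame("side")[100:340,170:390],r.grab_frame("scene")[120:360,220:400]])
cv2.imwrite("pics/c6.png",cv2.resize(im[:,:,::-1],None,fx=2,fy=2,interpolation=2))
E
```

```text
clock: 19.87
eef_pos: [527.1, -162.8, 149.5]
tcp_rot: [2.623, -0.001, 1.607]
contact_force: [-13.4, -4.2, -6.0]
opening: 0.132
grasp_force: 81.1
clock: 20.28
eef_pos: [531.8, -164.3, 152.1]
tcp_rot: [2.616, 0.001, 1.606]
contact_force: [0.0, 1.1, 0.6]
opening: 0.601
grasp_force: 0.0
clock: 20.95
eef_pos: [451.7, -167.8, 292.6]
tcp_rot: [2.612, 0.003, 1.605]
contact_force: [0.6, -0.5, -0.2]
opening: 0.599
grasp_force: 0.0
```

View pics/c6.png

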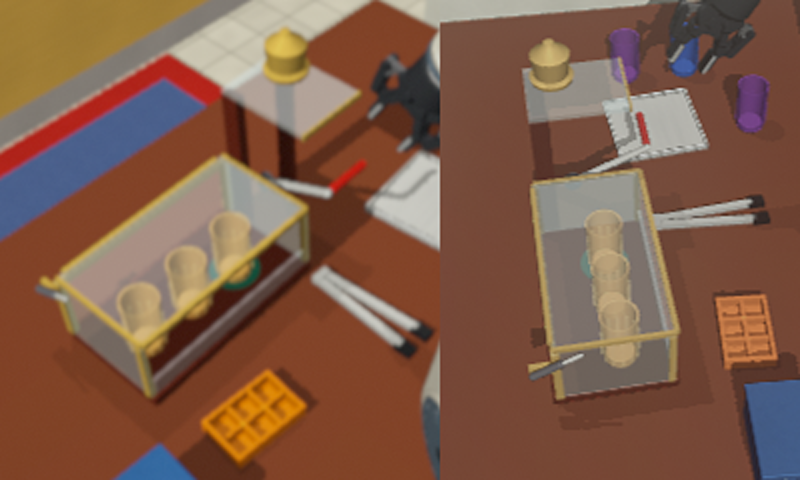

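The flap lies flat on the case, the bar is back at its original pixel (321,184), and the tumbler stands on the disc. The robot is clear, so I'll hand in.

```bash
python3 -m inch '[[[0,0,0,0,0,0],[0,0,0,0,0,0],[0,0,0,0,0,0],[0,0,0,0,0,0]]]' && python3 -c "
from rig import r
print(r.sign_off())"
```

```text
clock: 21.38
eef_pos: [451.3, -166.7, 288.7]
tcp_rot: [2.618, -0.001, 1.607]
contact_force: [0.8, 0.2, -0.1]
opening: 0.595
grasp_force: 0.0
the job is handed in; nothing more can be done
None
```

I raised the flap fully with the lever, stood the amber tumbler upright on the green disc and closed the flap again. I handed the job in at about 21 s of the 72 s allowed; the hand-in returned no verdict, but the last camera views show the flap flat and the other things where they were.

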